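# Park the tumbler caddy at the marked stop

## Robot

A 6-joint arm with a two-finger parallel gripper is mounted at the origin on the work surface. World frame = base frame: x ahead of the robot, y to its left, z up, the work surface at z = 0. Lengths are in m, angles in degrees, forces in N, time in s.
With the tool pointing down it reaches from about 0.35 to 0.95 m from the base axis. Payload 17.4 kg.
Tool frame: the origin (TCP) lies at the very end of the fingers, on their centre line; the grasp point (between the pads) lies 19 mm behind it; z points along the fingers, y is the line along which they close (so a half turn about z gives the same grasp; the last joint's range is limited). The gripper opens to 93 mm and grips with 3 to 60 N. Pads are 15 mm wide; open, the fingers measure 128 mm over their backs; the gripper's body (75 mm by 188 mm) begins 65 mm behind the grasp point.
Start: joints at [-77.51, 6.646, 82.598, -0, 90.757, -2.166], TCP at [0.171, -0.653, 0.219] pointing down, gripper open.
Joint ranges: [-162.19, 162.19], [-47.58, 125.68], [4.15, 143.07], [-65.23, 245.23], [0.69, 171.88], [-170.13, 170.13]. Speed limits (degrees/s): [108.29, 108.29, 127.2, 180, 180, 180].

## Interface

Orientations are given as [roll, pitch, yaw] about the fixed x, y, z axes, in that order (R = Rz(yaw) Ry(pitch) Rx(roll)).
In Python, from bench import * gives the robot as it stands. The module is installed in compiled form; this text tells all that it offers.
- The arm moves only by the tool servo_tool, never from a script. Its argument "deltas" is a list that holds one entry, the list of rows, each a list of 7 numbers: the finger opening in m, from 0 to 0.093, then the shift along the world's x, y, z in m, then the turn, a rotation vector about the world's x, y, z in degrees. A call has 1 to 20 rows; each row is the pose to reach, as a shift and turn from the pose commanded when the call began; what a row does not reach only later rows make up. A row lasts 1/10 s, in which the tool goes at most 50 mm and 8.59 degrees, less where a joint would pass 70% of its speed; a pose out of reach is approached as far as the arm can. A call with a gripper value outside its range is refused whole. The fingers move at their own pace and stop on an object; the grip force is fixed at half the most. Time passes only in rows, so rows that repeat a pose let the fingers close. It gives the time, the measured TCP pose, the force, the opening and the grip force at its end, in the units of the state.
- get_state(): the state, without advancing time (a new reading comes with each control period).
- snapshot(name): name is "scene" or "top"; returns the picture (420x560x3 uint8, blue, green, red); there is no depth.
- camera_model(name): a dict with "K" (3x3 intrinsics, pixels), "cam_to_world" (4x4, takes a point from camera to world coordinates). Camera axes: x right, y down, z forward; pixel columns grow to the right and rows downward; lengths in m; the calibration is good to about 2 mm. A picture is of the moment at which its call begins. camera_model takes no time and is no camera call.
- close_job(): hands the job in; it is judged then, once.
The state is a dict: "clock": time; "qpos": joint angles; "qd": joint speeds; "joint_efforts": joint torques, N m; "ee_pos": TCP position; "tool_rot": TCP orientation; "wrist_force": force on the tool from outside, world axes, zero at the start; "wrist_torque": the same for the moment, N m; "width": finger opening in m; "grasp_force": force on a finger pad.
Only numpy, scipy, OpenCV 4.12 (cv2) and the standard library are available. Lean on these libraries where they do the work, as an engineer would, in place of code of your own. Each camera call takes 0.05 s, during which the arm holds its last target. There are 200 camera calls.

## Task

The tumbler caddy on the worktop rail is held by a friction brake. With your fingertips press down the pad in its middle to free it, keep the pad pressed while you push the caddy along the rail right up against the stop that carries the round marker, then let go so that the brake holds it there. Do not drag the caddy with its brake on, do not lift or tip the tumbler standing in it, and leave the other things on the worktop alone.

Things in the scene. Friction and masses are not known exactly. Their poses are not given: they have to be found in the camera images.
- rail: Straight aluminium rail fixed to the worktop, 24 mm wide, 500 mm long, top 34 mm above the worktop, on two end feet 80 mm wide and 12 mm high. Origin on the worktop under its middle; its y axis runs along the rail, its x axis points away from the robot. Its place and yaw vary (up to about 15 degrees).
- caddy (a joint): Position of the caddy along the rail in m: 0 at the rail's middle, where it starts, growing along the rail's +y. With the pad up a friction brake holds it (about 20 N); with the pad pressed it slides with about 1 N.
- caddy_mid (a point): Middle of the caddy's grey block, 43 mm above the worktop; turns with the rail. The block straddles the rail, 52 mm wide across it and 94 mm long along it (end faces 47 mm either side of this point). At each end stands a lug 12 mm thick, 52 mm wide, top 77 mm above the worktop; the 70 mm between the lugs hold the pad.
- tray_mid (a point): Centre of the floor of the caddy's square tray, 40 mm above the worktop, 70 mm from caddy_mid on the robot's side (-x of the rail). The tray is 88 x 88 mm outside with 4 mm walls, rim 56 mm above the worktop; the tumbler stands in it. Moves with the caddy.
- pad_top (a point): Middle of the top face of the black rubber press pad between the caddy's lugs, 44 mm across the rail and 64 mm along it, 65 mm above the worktop when up. Moves with the caddy.
- pad (a joint): How far the pad is pressed down, m: about 0 up (brake on), 0.006 fully down. The spring takes about 6 N to start and 8 N fully down; the brake is free from about 2.5 mm of travel. It springs back when let go.
- marked_stop_mid (a point): Middle of the marked stop, on the rail's line, 43 mm above the worktop: a dark steel block fixed on the rail, 44 mm wide, 44 mm long along the rail, top at 58 mm, with a round marker disc (44 mm across, top at 88 mm) on a post above it. It may be on either side of the caddy. When the caddy rests against it, this point is 69 mm from caddy_mid.
- plain_stop_mid (a point): The same point of the plain stop at the other end: the same block with a flat square cap instead of post and disc. Not the goal.
- tumbler_center (a point): Centre (half-way up) of the white tumbler standing loose in the caddy's tray, 62 mm across, 72 mm high, top 112 mm above the worktop; z is its axis. It rides along, with about 9 mm of play each way in the tray, which is 70 mm from the pad.
- jar: Amber jar with a black lid, 54 mm across, 75 mm high, standing beyond the rail. Loose; origin at its underside. Leave alone.
- cup: White ceramic cup without handle, 70 mm across, 70 mm high, standing beyond the rail. Loose; origin at its underside. Leave alone.
- bowl: Blue bowl, 110 mm across, 50 mm high, near the rail's left (+y) end, on the robot's side. Loose; origin at its underside. Leave alone.
- mug: White mug with a handle, 76 mm across, 85 mm high, near the rail's right (-y) end, on the robot's side. Loose; origin at its underside. Leave alone.
- brush: Flat pastry brush with a wooden handle, 200 mm long, lying beyond the rail. Loose; origin at its underside. Leave alone.
- soap_pump: White soap bottle with a black pump head, 55 x 75 mm, 171 mm high, beyond the rail. Loose; origin at its underside. Leave alone.
- dish_soap: Blue bottle of washing-up liquid, 56 mm across, 160 mm high, beyond the rail. Loose; origin at its underside. Leave alone.
Mind the look-alikes: they are no part of the job. What is shaped like the part that bears tumbler_center but blue or purple is not meant.

How it is judged (in metres and radians):
On the way, in this order (a step that is already met when the one before it is completed fails the run):
1. the pad is pressed (at least 2 mm) before the caddy has moved 15 mm (value of joint pad above 0.002 m and distance of caddy_mid from where it was at the start of the episode below 0.015 m), for 0.1 s.
2. the caddy is against the marked stop (gap under 3 mm) (horizontal distance between caddy_mid and marked_stop_mid below 0.072 m), for 0.1 s.
At the end, for the whole second after the job is handed in: The caddy rests against the marked stop (gap under 3 mm), at rest, its pad up again (pressed less than 1 mm), and the tumbler stands upright (within 0.15 rad) in the caddy's tray (horizontal distance between caddy_mid and marked_stop_mid below 0.072 m and value of joint pad below 0.001 m and velocity of joint caddy between -0.005 and 0.005 m/s and angle between tumbler_center's own z axis and vertical below 0.15 rad and height (world z) of tumbler_center between 0.066 and 0.086 m and horizontal distance between tumbler_center and caddy_mid below 0.09 m); the robot touches nothing.
It fails at once if the caddy is dragged (over 12 mm/s) while its brake is on (pad pressed less than 0.5 mm) (value of joint pad below 0.0005 m and (velocity of joint caddy above 0.012 m/s or velocity of joint caddy below -0.012 m/s)).
It fails at once if the tumbler is lifted (15 mm) or tipped (0.4 rad) (height (world z) of tumbler_center above 0.091 m or angle between tumbler_center's own z axis and vertical above 0.4 rad).
It fails at once if another thing on the worktop is moved by more than 20 mm (distance of any of jar, cup, bowl, mug, brush, soap_pump, dish_soap from where it was at the start of the episode above 0.02 m).
It also fails if it takes over 35 s, if anything falls off the work surface, if the arm or the gripper's body presses on something with over 40 N, if the wrist force passes 120 N, or if a joint passes its speed limit or range.

## Working session

There is one attempt and no reset: what is moved stays moved. The work goes in short steps, Python scripts to look and compute and a tool call to move; the robot and the scene stay as the last step left them, time stands still between calls to the robot, and variables do not carry over. Pictures are saved under pics/ and viewed, at most 10 in all, crops included, and the job is handed in when it is done.

Besides the shell and the picture viewer there is one more tool, called as name(argument=value, ...) on one line, values as JSON. servo_tool: Moves the arm, as the interface text tells. Its arguments: {"type":"object","properties":{"deltas":{"type":"array"}},"required":["deltas"]}

```bash
mkdir -p pics; python3 - <<'E'
from bench import *
import cv2
for n in("scene","top"):
    cv2.imwrite(f"pics/{n}0.png",snapshot(n)); c=camera_model(n); print(n,c["K"],c["cam_to_world"])
s=get_state(); print(s["ee_pos"],s["tool_rot"],s["width"],s["clock"])
E
```

```text
scene [[413.56283571   0.         279.69059127]
 [  0.         413.56283571 213.88735275]
 [  0.           0.           1.        ]] [[ 0.8106919   0.38653078 -0.43974151  1.0817785 ]
 [ 0.58523948 -0.51379566  0.62730277 -0.69233464]
 [ 0.01653455 -0.76590337 -0.64274305  0.78623651]
 [ 0.          0.          0.          1.        ]]
top [[509.62029725   0.         282.45736425]
 [  0.         509.62029725 213.30274918]
 [  0.           0.           1.        ]] [[-0.00787343 -0.99324977  0.11572775  0.45370108]
 [-0.99992874  0.00885872  0.008002    0.0257692 ]
 [-0.00897319 -0.1156565  -0.99324874  1.18139356]
 [ 0.          0.          0.          1.        ]]
[ 0.17074431 -0.65286203  0.2180028 ] [-1.79941194e+02 -1.79245691e-03  1.46553494e+01] 0.09303162247856869 0.1
```

View pics/top0.png

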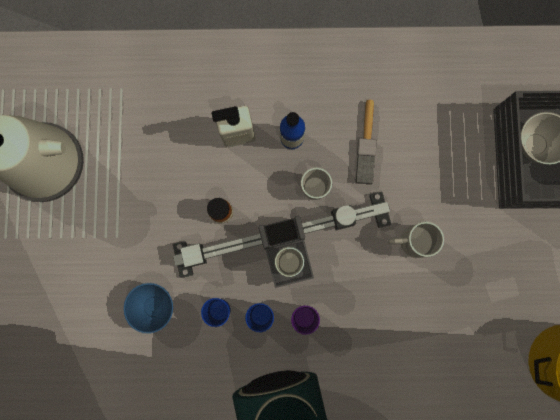

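View pics/scene0.png

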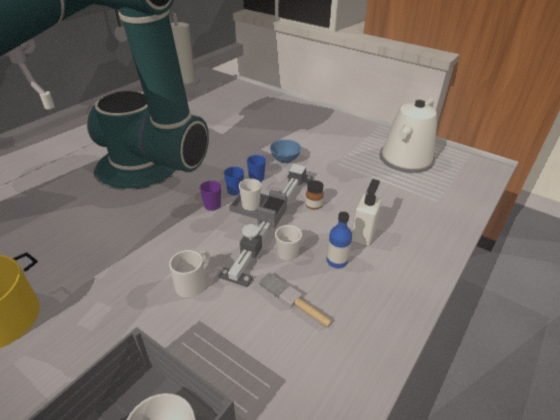

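The top view shows the caddy with its black pad at about (282,232). The white tumbler stands in its tray at (289,262). The round disc is at (346,216), on the -y side, and the square cap is at (190,255). Blue cups at (216,312) and (260,317) and the purple one at (305,319) are look-alikes standing on the worktop. The tumbler meant is the white one in the tray. I'll confirm with one enlarged crop.

```bash
cat > h.py <<'E'
from bench import *
import cv2, numpy as np
def ray(n,u,v,z):
    c=camera_model(n); T=np.array(c["cam_to_world"]); d=T[:3,:3]@np.linalg.inv(c["K"])@[u,v,1]
    return T[:3,3]+d*(z-T[2,3])/d[2]
def pix(n,p):
    c=camera_model(n); T=np.array(c["cam_to_world"]); q=np.array(c["K"])@(T[:3,:3].T@(np.array(p)-T[:3,3])); return q[:2]/q[2]
E
python3 - <<'E'
from h import *
im=cv2.imread("pics/top0.png")[180:295,160:410]
cv2.imwrite("pics/crop1.png",cv2.resize(im,None,fx=3.2,fy=3.2,interpolation=cv2.INTER_CUBIC))
for k,u,v,z in[("pad",282,232,.065),("disc",346,216,.088),("cap",190.5,255,.06),("tumb",289,262,.112),("mug",426,239,.085),("cup",316,183,.07),("jar",219,210,.075)]: print(k,ray("top",u,v,z).round(4))
E
```

```text
pad [0.5424 0.0361 0.065 ]
disc [ 0.574  -0.1024  0.088 ]
cap [0.4939 0.2377 0.06  ]
tumb [0.4758 0.0215 0.112 ]
mug [ 0.5231 -0.2733  0.085 ]
cup [ 0.6499 -0.0399  0.07  ]
jar [0.5911 0.1736 0.075 ]
```

View pics/crop1.png

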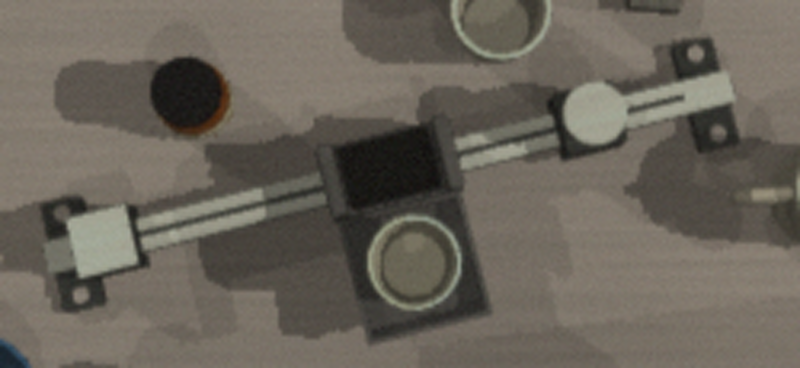

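The crop confirms it. The round disc is at (346,215) on the -y stop, the square cap is on the +y stop, and the white tumbler is in the tray. The rail yaw is about 13.3°. Pad to marked stop measures about 0.142 m, so the travel is about 73 mm. Pad to tumbler comes out near the expected 70 mm. I'll now move above the pad with the fingers closing.

servo_tool(deltas=[[[0.0, 0.01, 0.018, 0, 0, 0, 0], [0.0, 0.03, 0.055, 0, 0, 0, 0], [0.0, 0.05, 0.092, 0, 0, 0, 0], [0.0, 0.07, 0.129, 0, 0, 0, 0], [0.0, 0.09, 0.166, 0, 0, 0, 0], [0.0, 0.11, 0.203, 0, 0, 0, 0], [0.0, 0.13, 0.24, 0, 0, 0, 0], [0.0, 0.15, 0.277, 0, 0, 0, 0], [0.0, 0.17, 0.314, 0, 0, 0, 0], [0.0, 0.19, 0.351, 0, 0, 0, -0.5], [0.0, 0.21, 0.388, 0, 0, 0, -1.3], [0.0, 0.23, 0.425, 0, 0, 0, -1.3], [0.0, 0.25, 0.462, 0, 0, 0, -1.3], [0.0, 0.27, 0.499, 0, 0, 0, -1.3], [0.0, 0.29, 0.536, 0, 0, 0, -1.3], [0.0, 0.31, 0.573, 0, 0, 0, -1.3], [0.0, 0.33, 0.61, 0, 0, 0, -1.3], [0.0, 0.35, 0.647, 0, 0, 0, -1.3], [0.0, 0.365, 0.675, 0, 0, 0, -1.3], [0.0, 0.371, 0.685, 0, 0, 0, -1.3]]])

```text
clock: 2.1
ee_pos: [0.5424, 0.0343, 0.218]
tool_rot: [-180.0, 0.1, 13.5]
wrist_force: [0.4, -0.6, 0.8]
width: 0.0007
grasp_force: 0.0
```

servo_tool(deltas=[[[0.0, 0, -0.002, -0.02, 0, 0, 0], [0.0, 0, -0.002, -0.04, 0, 0, 0], [0.0, 0, -0.002, -0.06, 0, 0, 0], [0.0, 0, -0.002, -0.08, 0, 0, 0], [0.0, 0, -0.002, -0.1, 0, 0, 0], [0.0, 0, -0.002, -0.115, 0, 0, 0], [0.0, 0, -0.002, -0.122, 0, 0, 0], [0.0, 0, -0.002, -0.123, 0, 0, 0], [0.0, 0, -0.002, -0.123, 0, 0, 0]]])

```text
clock: 3.0
ee_pos: [0.542, 0.0298, 0.0963]
tool_rot: [180.0, -0.0, 13.4]
wrist_force: [-0.0, 0.1, 0.4]
width: 0.0001
grasp_force: 0.0
```

```bash
python3 - <<'E'
from h import *
s=get_state(); p=s["ee_pos"]; print(p,s["wrist_force"],pix("scene",p),pix("top",p))
im=snapshot("scene"); cv2.imwrite("pics/crop2.png",cv2.resize(im[150:290,190:370],None,fx=4,fy=4,interpolation=cv2.INTER_CUBIC))
E
```

```text
[0.54201862 0.02982332 0.0962727 ] [-0.03296456  0.10063611  0.35193567] [270.0788427  195.20144759] [284.79354943 231.01493391]
```

View pics/crop2.png

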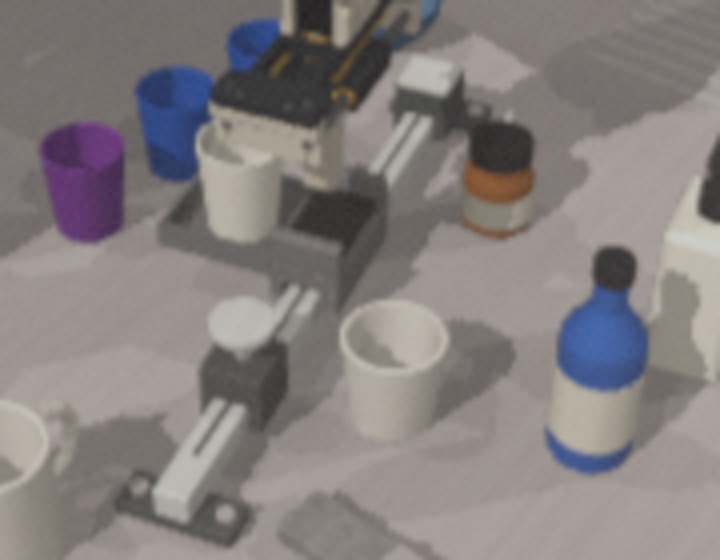

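Fingertips hang over the black pad, which shows at crop (330,212), clear of lugs and tumbler. I'll press gently.

servo_tool(deltas=[[[0.0, 0, 0, -0.01, 0, 0, 0], [0.0, 0, 0, -0.02, 0, 0, 0], [0.0, 0, 0, -0.026, 0, 0, 0], [0.0, 0, 0, -0.03, 0, 0, 0], [0.0, 0, 0, -0.032, 0, 0, 0], [0.0, 0, 0, -0.034, 0, 0, 0], [0.0, 0, 0, -0.034, 0, 0, 0], [0.0, 0, 0, -0.034, 0, 0, 0]]])

```text
clock: 3.85
ee_pos: [0.5416, 0.03, 0.0621]
tool_rot: [-180.0, 0.0, 13.4]
wrist_force: [-5.9, -1.0, 6.8]
width: 0.0009
grasp_force: 3.2
```

servo_tool(deltas=[[[0.0, 0, 0, -0.001, 0, 0, 0], [0.0, 0, 0, -0.002, 0, 0, 0], [0.0, 0, 0, -0.002, 0, 0, 0], [0.0, 0, 0, -0.002, 0, 0, 0]]])

```text
clock: 4.25
ee_pos: [0.5417, 0.03, 0.0602]
tool_rot: [180.0, 0.0, 13.4]
wrist_force: [-4.2, -0.4, 6.7]
width: 0.0007
grasp_force: 3.5
```

servo_tool(deltas=[[[0.0, 0.0002, -0.001, 0, 0, 0, 0], [0.0, 0.0007, -0.003, 0, 0, 0, 0], [0.0, 0.0014, -0.006, 0, 0, 0, 0], [0.0, 0.0021, -0.009, 0, 0, 0, 0], [0.0, 0.0028, -0.012, 0, 0, 0, 0], [0.0, 0.0035, -0.015, 0, 0, 0, 0], [0.0, 0.0043, -0.018, 0, 0, 0, 0], [0.0, 0.005, -0.021, 0, 0, 0, 0], [0.0, 0.0057, -0.024, 0, 0, 0, 0], [0.0, 0.0064, -0.027, 0, 0, 0, 0], [0.0, 0.0068, -0.029, 0, 0, 0, 0], [0.0, 0.0071, -0.03, 0, 0, 0, 0], [0.0, 0.0071, -0.03, 0, 0, 0, 0]]])

```text
clock: 5.55
ee_pos: [0.5491, -0.0003, 0.0603]
tool_rot: [180.0, -0.0, 13.3]
wrist_force: [-3.5, -0.9, 7.3]
width: 0.0003
grasp_force: 3.5
```

servo_tool(deltas=[[[0.0, 0.0002, -0.001, 0, 0, 0, 0], [0.0, 0.0007, -0.003, 0, 0, 0, 0], [0.0, 0.0014, -0.006, 0, 0, 0, 0], [0.0, 0.0021, -0.009, 0, 0, 0, 0], [0.0, 0.0028, -0.012, 0, 0, 0, 0], [0.0, 0.0035, -0.015, 0, 0, 0, 0], [0.0, 0.0043, -0.018, 0, 0, 0, 0], [0.0, 0.005, -0.021, 0, 0, 0, 0], [0.0, 0.0057, -0.024, 0, 0, 0, 0], [0.0, 0.0064, -0.027, 0, 0, 0, 0], [0.0, 0.0071, -0.03, 0, 0, 0, 0], [0.0, 0.0071, -0.03, 0, 0, 0, 0]]])

```text
clock: 6.75
ee_pos: [0.5564, -0.0305, 0.0605]
tool_rot: [180.0, -0.0, 13.3]
wrist_force: [-3.1, -1.7, 8.0]
width: 0.0006
grasp_force: 3.4
```

```bash
python3 - <<'E'
from h import *
s=get_state(); print(s["ee_pos"],s["wrist_force"])
im=snapshot("scene"); cv2.imwrite("pics/crop3.png",cv2.resize(im[150:290,190:370],None,fx=4,fy=4,interpolation=cv2.INTER_CUBIC))
E
```

```text
[ 0.55638734 -0.0304698   0.06047044] [-3.0576385  -1.73485612  8.00917535]
```

View pics/crop3.png

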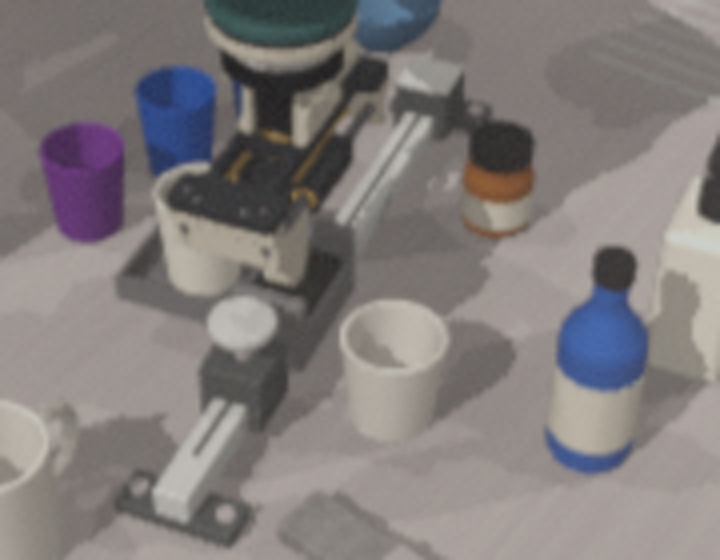

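The caddy has followed by about 62 mm and the tumbler is upright. A small gap to the stop remains at crop (290,320). I'll creep on.

servo_tool(deltas=[[[0.0, 0.0002, -0.001, -0.0005, 0, 0, 0], [0.0, 0.0005, -0.002, -0.0005, 0, 0, 0], [0.0, 0.0007, -0.003, -0.0005, 0, 0, 0], [0.0, 0.0009, -0.004, -0.0005, 0, 0, 0], [0.0, 0.0012, -0.005, -0.0005, 0, 0, 0], [0.0, 0.0014, -0.006, -0.0005, 0, 0, 0], [0.0, 0.0017, -0.007, -0.0005, 0, 0, 0], [0.0, 0.0019, -0.008, -0.0005, 0, 0, 0], [0.0, 0.0019, -0.008, -0.0005, 0, 0, 0]]])

```text
clock: 7.7
ee_pos: [0.5583, -0.0382, 0.06]
tool_rot: [180.0, -0.1, 13.4]
wrist_force: [-2.2, -1.7, 6.6]
width: 0.0004
grasp_force: 3.5
```

servo_tool(deltas=[[[0.0, 0.0002, -0.001, 0, 0, 0, 0], [0.0, 0.0005, -0.002, 0, 0, 0, 0], [0.0, 0.0007, -0.003, 0, 0, 0, 0], [0.0, 0.0009, -0.004, 0, 0, 0, 0], [0.0, 0.0012, -0.005, 0, 0, 0, 0], [0.0, 0.0014, -0.006, 0, 0, 0, 0], [0.0, 0.0014, -0.006, 0, 0, 0, 0]]])

```text
clock: 8.4
ee_pos: [0.5598, -0.0437, 0.0601]
tool_rot: [-180.0, -0.1, 13.4]
wrist_force: [-1.7, 5.2, 7.1]
width: 0.0006
grasp_force: 3.5
```

The force along +y jumped to 5 N after about 75 mm, close to the 73 mm predicted, so the caddy is at the stop. I'll push 3 mm more and look before releasing.

servo_tool(deltas=[[[0.0, 0.0002, -0.001, 0, 0, 0, 0], [0.0, 0.0005, -0.002, 0, 0, 0, 0], [0.0, 0.0007, -0.003, 0, 0, 0, 0], [0.0, 0.0007, -0.003, 0, 0, 0, 0]]])

```text
clock: 8.8
ee_pos: [0.5606, -0.0466, 0.0601]
tool_rot: [-180.0, -0.1, 13.4]
wrist_force: [-1.1, 5.2, 8.0]
width: 0.0004
grasp_force: 3.5
```

```bash
python3 - <<'E'
from h import *
s=get_state(); print(s["ee_pos"],s["wrist_force"])
im=snapshot("scene"); cv2.imwrite("pics/crop4.png",cv2.resize(im[180:270,210:310],None,fx=6,fy=6,interpolation=cv2.INTER_CUBIC))
E
```

```text
[ 0.56059203 -0.04661325  0.06010205] [-1.10517379  5.23306456  8.00713585]
```

View pics/crop4.png

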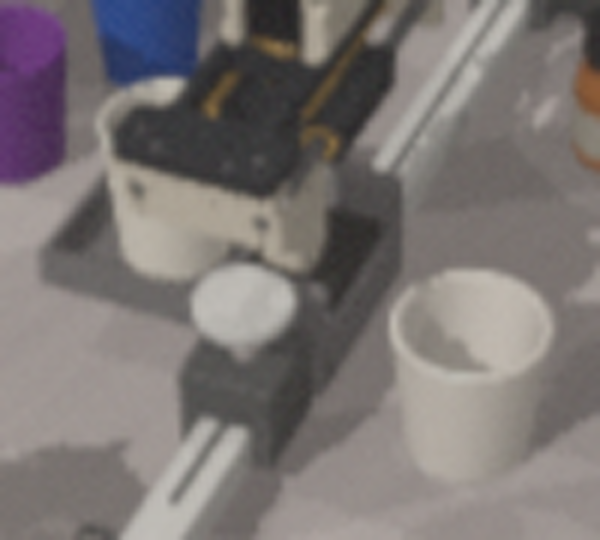

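No gap shows between the caddy and the marked stop at crop (310,370), and the tumbler is upright. I'll lift straight up.

servo_tool(deltas=[[[0.0, 0, 0, 0.001, 0, 0, 0], [0.0, 0, 0, 0.003, 0, 0, 0], [0.0, 0, 0, 0.006, 0, 0, 0], [0.0, 0, 0, 0.01, 0, 0, 0], [0.0, 0, 0, 0.02, 0, 0, 0], [0.0, 0, 0, 0.04, 0, 0, 0], [0.0, 0, 0, 0.07, 0, 0, 0], [0.0, 0, 0, 0.1, 0, 0, 0], [0.0, 0, 0, 0.13, 0, 0, 0], [0.0, 0, 0, 0.16, 0, 0, 0], [0.0, 0, 0, 0.18, 0, 0, 0], [0.0, 0, 0, 0.18, 0, 0, 0], [0.0, 0, 0, 0.18, 0, 0, 0]]])

```text
clock: 10.15
ee_pos: [0.5599, -0.0471, 0.2391]
tool_rot: [180.0, -0.0, 13.3]
wrist_force: [0.1, 0.3, -0.1]
width: 0.0004
grasp_force: 0.0
```

```bash
python3 - <<'E'
from h import *
s=get_state(); print(s["ee_pos"],s["wrist_force"])
a=snapshot("scene")[170:270,200:330]; cv2.imwrite("pics/crop5.png",cv2.resize(a,None,fx=6,fy=6,interpolation=cv2.INTER_CUBIC))
E
```

```text
[ 0.55991289 -0.04710118  0.2391347 ] [ 0.09355483  0.2871584  -0.11683926]
```

View pics/crop5.png

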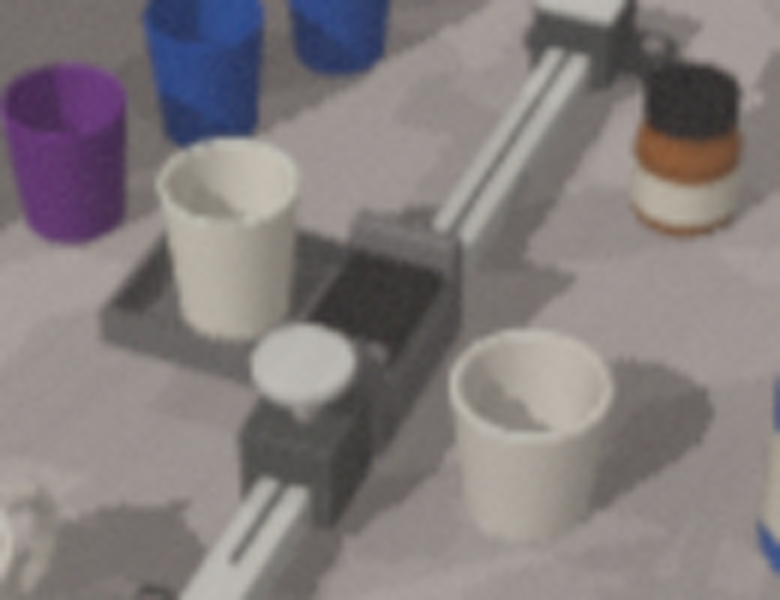

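The caddy rests against the marked stop, the pad is up, the tumbler is upright and the arm is clear. I'm handing in.

```bash
python3 -c "
from bench import *
print(close_job())"
```

```text
the job is handed in; nothing more can be done
None
```

The caddy was freed, pushed about 75 mm up against the stop with the round marker and released there; the last picture shows no gap, the pad up and the tumbler upright, and the job is handed in with no verdict returned.

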